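# Press a film clip onto a tunnel pipe with the bench toggle clamp

## Task

One of the two toggle clamps on the potting bench has a short pipe in its saddle with a white film clip perched on top. Swing that clamp's lever over centre and press it down until the clip is fully home on the pipe, then swing the lever all the way back open and let go. Leave the pipe lying in its saddle, do not touch the pipe or the clip with the gripper, and leave the empty clamp alone.

Things in the scene. Friction and masses are not known exactly. Their poses are not given: they have to be found in the camera images.
- clamp_hinge (a point): Hinge of the loaded toggle clamp (the one with the pipe), a bare steel fixture with a base plate 170 x 110 x 18 mm fixed to the bench. Point on the hinge axis, 62 mm above the bench, midway between the cheek plates (40 mm over their outsides). Its z is up, y along the hinge axis, x level from the pipe to the hinge, roughly away from the robot; it does not turn with the lever.
- clamp_lever (a joint): Angle of that clamp's lever: 0 at its open stop, leaning back to +x of clamp_hinge; grows as it swings up over the hinge and down to -x onto the clip; 1.95 with the clip fully home, stop at 2.0. A spring throws it open below about 0.7 and shut above (2 N at the grip when open, 4.5 N near shut) and keeps it at either end. Thrown shut it seats the clip; a light push down on the grip makes sure.
- clamp_grip (a point): Centre of the black barrel grip at the end of that lever: 24 mm diameter, 36 mm long, axis along the hinge, flat free ends that can be pinched from above all along the swing (the barrel turns in the pinch). Arc of 130 mm about the hinge: at lever 0 it stands 79 mm in +x and 103 mm in +z from clamp_hinge, at 1.95 125 mm in -x and 35 mm in +z. Lever bar 14 mm thick.
- clip (a joint): How far the white plastic film clip (30 x 40 mm, flat top) has been pressed onto the pipe: 0 perched high, 0.008 m fully home. It slides stiffly (about 7 N) and stays where it is left. It lies under the rubber foot of the lever, 58 mm from the hinge.
- pipe: Loose piece of galvanised pipe, 25 mm in diameter, 110 mm long, lying level in two V saddles of the loaded clamp. Origin at its centre, 45 mm above the bench, 58 mm in -x from clamp_hinge; y along the pipe.
- spare_lever (a joint): Lever angle of the other, empty clamp, the same fixture without a pipe, standing beside the first (at least 0.24 m away): 0 open, as at the start; its lever and grip are like the other's. Leave it alone.
Things that resemble listed ones, but are neither listed nor needed, are in the scene too. What is shaped like the part that bears spare_lever but turquoise is not meant.

How it is judged:
On the way:
1. the loaded clamp's lever is swung over and down and the clip is pressed home (value of joint clamp_lever above 1.85 rad and value of joint clip above 0.006 m), for 0.2 s.
At the end, for the whole second after the job is handed in: The loaded clamp's lever rests open (within 0.25 rad of its stop), the clip is home on the pipe (within 2 mm), the pipe lies in its saddle within 15 mm of where it was, and the empty clamp is still open (within 0.25 rad) (value of joint each of clamp_lever, spare_lever below 0.25 rad and value of joint clip above 0.006 m and distance of pipe from where it was at the start of the episode below 0.015 m); the robot touches nothing.
It fails at once if the empty clamp's lever is swung (more than 0.4 rad) (value of joint spare_lever above 0.4 rad).
It fails at once if the gripper presses on the pipe or the clip (more than 2 N) (contact force between any of the fingers, the arm and pipe above 2 N).
It also fails if it takes over 48 s, if anything falls off the work surface, if the arm or the gripper's body presses on something with over 40 N, if the wrist force passes 120 N, or if a joint passes its speed limit or range.

## Robot

A 6-joint arm with a two-finger parallel gripper is mounted at the origin on the work surface. World frame = base frame: x ahead of the robot, y to its left, z up, the work surface at z = 0. Lengths are in m, angles in rad, forces in N, time in s.
With the tool pointing down it reaches from about 0.3 to 0.85 m from the base axis. Payload 5.4 kg.
Tool frame: the origin (TCP) lies on the front face of the gripper's body, between the roots of the fingers; the fingertips stand 73 mm ahead of it and the grasp point (between the pads) lies 54 mm ahead of it; z points along the fingers, y is the line along which they close (so a half turn about z gives the same grasp; the last joint's range is limited). The gripper opens to 85 mm and grips with 20 to 120 N. Pads are 22 mm wide; open, the fingers measure 114 mm over their backs; the gripper's body (76 mm by 85 mm) begins 54 mm behind the grasp point. The pads swing forward as they close: fully open they stand 13 mm farther back than shut.
Start: joints at [1.113, 0.158, 1.597, -0, 1.386, -0.21], TCP at [0.141, 0.557, 0.304] pointing down, gripper open.
Joint ranges: [-2.91, 2.91], [-0.94, 2.29], [0.18, 2.7], [-1.29, 4.43], [0.17, 2.64], [-3, 3]. Speed limits (rad/s): [2.57, 2.57, 3.14, 3.14, 3.14, 3.14].

## Interface

Orientations are given as a unit quaternion [w, x, y, z].
In Python, from rig import sensors, eyes, order gives the robot as it stands.
- The arm moves only by the shell command python3 -m pendant 'ROWS' [OPENING] [FORCE]. ROWS is a JSON object of lists of equal length, an entry for each row: "xyz": the shift along the tool's x, y, z in m, a list of three; "spin": the turn about the tool's z in rad. In form: {"xyz": [[tx, ty, tz], ...], "spin": [spin, ...]}. A call has 1 to 12 rows; each row is the pose to reach, as a shift and turn from the pose commanded when the call began, along the tool's axes at that moment; what a row does not reach only later rows make up. A row lasts 1/8 s, in which the tool goes at most 62.5 mm and 10.7 degrees, less where a joint would pass 70% of its speed; a pose out of reach is approached as far as the arm can. A call with a gripper value outside its range is refused whole. OPENING is the opening, from 0 (shut) to 1 (fully open), set as the call begins (- or left out, the last holds). The fingers move at their own pace and stop on an object; FORCE is the grip in N (left out, the last holds). Time passes only in rows, so rows that repeat a pose let the fingers close. It gives the time, the measured TCP pose, the force, the opening and the grip force at its end, in the units of the state.
- sensors.read_state(): the state, without advancing time (a new reading comes with each control period).
- eyes.grab_frame(name): name is "scene" or "top"; returns the picture (400x640x3 uint8, red, green, blue); there is no depth.
- eyes.calibration(name): a dict with "mtx" (3x3 intrinsics, pixels), "distortion" ([k1, k2, p1, p2, k3] as OpenCV has them; the pictures are not rectified), "R" (3x3) and "t" (3): a world point X has camera coordinates R X + t. Camera axes: x right, y down, z forward; pixel columns grow to the right and rows downward; lengths in m; the calibration is good to about 2 mm. A picture is of the moment at which its call begins. calibration takes no time and is no camera call.
- order.finish_job(): hands the job in; it is judged then, once.
The state is a dict: "time_s": time; "joints": joint angles; "joint_vel": joint speeds; "tau": joint torques, N m; "tool_pos": TCP position; "orientation": TCP orientation; "force": force on the tool from outside, world axes, zero at the start; "torque": the same for the moment, N m; "opening": finger opening in m; "grip_force": force on a finger pad.
Only numpy, scipy, OpenCV 4.12 (cv2) and the standard library are available. Lean on these libraries where they do the work, as an engineer would, in place of code of your own. Each camera call takes 0.05 s, during which the arm holds its last target. There are 200 camera calls.

## Working session

There is one attempt and no reset: what is moved stays moved. The work goes in short steps, Python scripts to look and compute and a shell command to move; the robot and the scene stay as the last step left them, time stands still between calls to the robot, and variables do not carry over. Pictures are saved under pics/ and viewed, at most 10 in all, crops included, and the job is handed in when it is done.

```bash
mkdir -p pics; python3 - <<'E'
from rig import sensors, eyes
import cv2
for n in("scene","top"):
    cv2.imwrite(f"pics/{n}0.png",eyes.grab_frame(n)[:,:,::-1])
    c=eyes.calibration(n);print(n,c)
s=sensors.read_state();print(s)
E
```

```text
scene {'mtx': array([[363.86113818,   0.        , 325.00138016],
       [  0.        , 363.86113818, 203.57179278],
       [  0.        ,   0.        ,   1.        ]]), 'distortion': array([-0.02961114,  0.        ,  0.        ,  0.        ,  0.        ]), 'R': array([[-0.71896126,  0.69499572, -0.00869834],
       [ 0.57575415,  0.58850398, -0.5676004 ],
       [-0.38936085, -0.4130908 , -0.82325824]]), 't': array([ 0.34074188, -0.16393541,  1.20797974])}
top {'mtx': array([[452.35900387,   0.        , 319.33337681],
       [  0.        , 452.35900387, 200.17550719],
       [  0.        ,   0.        ,   1.        ]]), 'distortion': array([-0.01938209,  0.        ,  0.        ,  0.        ,  0.        ]), 'R': array([[ 0.03577498, -0.99934969,  0.00451142],
       [-0.97486324, -0.03589109, -0.21989428],
       [ 0.2199132 ,  0.00346869, -0.97551328]]), 't': array([-0.08037443,  0.47085375,  1.34825513])}
{'time_s': 0.1, 'joints': array([ 1.11290368e+00,  1.58981339e-01,  1.59809177e+00, -1.76751682e-05,
        1.38622876e+00, -2.10106670e-01]), 'joint_vel': array([ 0.00027361, -0.0004427 , -0.00313316, -0.00021908, -0.00251056,
        0.00017124]), 'tau': array([-9.22887157e-04, -3.96991324e+01, -3.32338142e+01, -3.40413153e-04,
        4.20944634e-03,  1.73809809e-05]), 'tool_pos': array([0.14086132, 0.55704486, 0.30302518]), 'orientation': array([-2.71954408e-04,  1.23574620e-01,  9.92334915e-01, -8.10226625e-04]), 'force': array([-0.17086014,  0.97587745, -0.41893011]), 'torque': array([-0.01688374,  0.00135416, -0.04688071]), 'grip_force': 0.0, 'opening': 0.08511707975135702}
```

View pics/scene0.png

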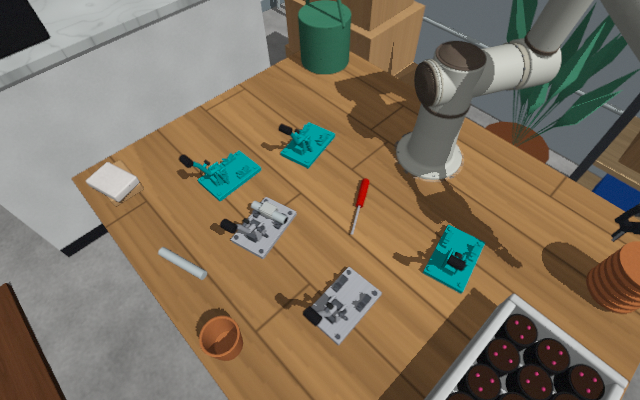

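View pics/top0.png

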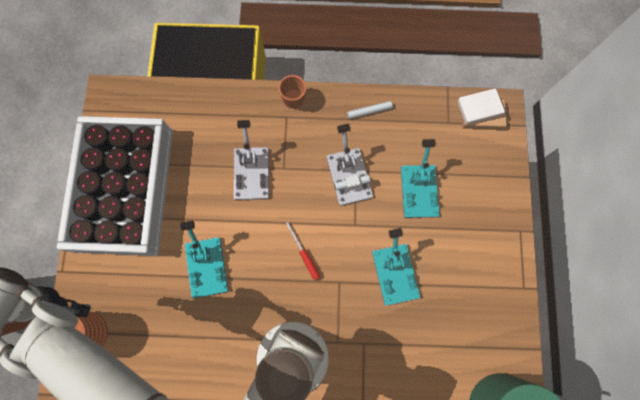

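The candidates are the steel clamps at top (349,175), with pipe and white clip, and (252,172), empty, plus turquoise ones at (420,190), (206,265) and (397,270). I choose (349,175) and check it in a close crop.

```bash
python3 - <<'E'
import cv2,numpy as np
a=cv2.imread("pics/top0.png")[115:215,310:390];b=cv2.imread("pics/scene0.png")[185:265,205:305]
a=cv2.resize(a,(480,600),interpolation=cv2.INTER_CUBIC)
cv2.imwrite("pics/ct.png",a)
cv2.imwrite("pics/cs.png",cv2.resize(b,(750,600),interpolation=cv2.INTER_CUBIC))
E
```

```text
(no output)
```

View pics/ct.png

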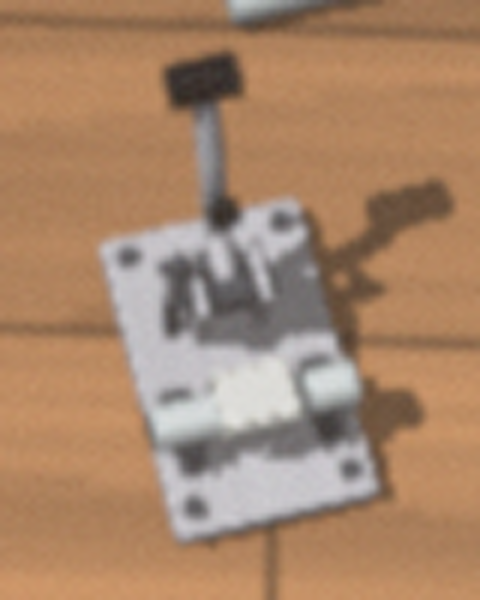

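View pics/cs.png

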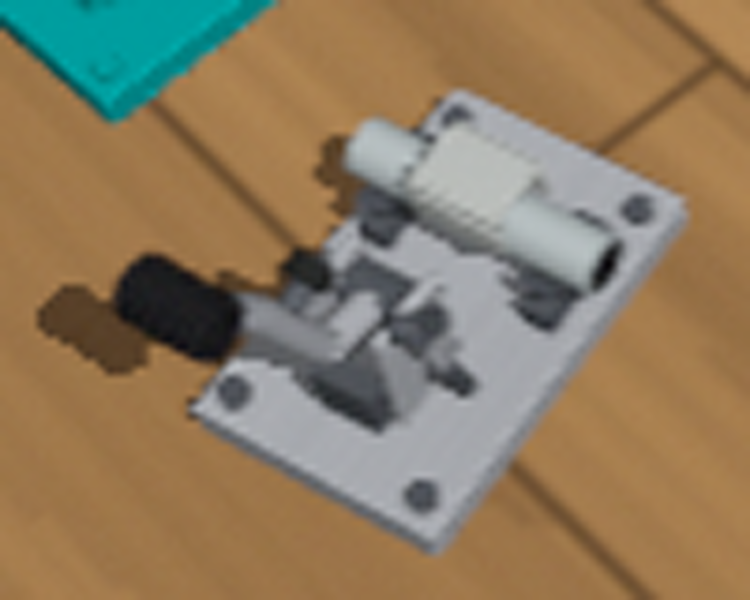

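The crops show the loaded clamp with its pipe and white clip. In the top crop the grip is at (204,80), the pipe ends at (160,428) and (355,380), and the plate corners at (100,242), (298,200), (380,492) and (182,540). In the scene crop the grip is at (178,306).

```bash
cat > h.py <<'E'
import numpy as np,cv2
from rig import eyes
def ray(n,uv):
    c=eyes.calibration(n);p=cv2.undistortPoints(np.array([[uv]],float),c["mtx"],c["distortion"])[0,0]
    return -c["R"].T@c["t"], c["R"].T@np.array([*p,1])
def atz(n,uv,z):
    o,d=ray(n,uv);return o+d*(z-o[2])/d[2]
def tri(a,b):
    (o,d),(p,e)=ray("top",a),ray("scene",b)
    s=np.linalg.lstsq(np.c_[d,-e],p-o,rcond=None)[0];A,B=o+d*s[0],p+e*s[1];return (A+B)/2,np.linalg.norm(A-B)
def proj(n,X):
    c=eyes.calibration(n);return cv2.projectPoints(np.array([X],float),cv2.Rodrigues(c["R"])[0],c["t"],c["mtx"],c["distortion"])[0][0,0]
E
python3 - <<'E'
from h import *
T=lambda u,v:((u+.5)/6-.5+310,(v+.5)/6-.5+115)
S=lambda u,v:((u+.5)/7.5-.5+205,(v+.5)/7.5-.5+185)
np.set_printoptions(precision=4,suppress=True)
ct=[atz("top",T(*p),.018) for p in[(100,242),(298,200),(380,492),(182,540)]]
cs=[atz("scene",S(*p),.018) for p in[(195,405),(435,540),(688,203),(457,90)]]
for c in(ct,cs):
    c=np.array(c);print(c[:,:2].tolist());print("size",[np.linalg.norm(c[i]-c[(i+1)%4]) for i in range(4)])
    x=(c[0]+c[1]-c[2]-c[3])[:2];y=(c[0]-c[1]+c[3]-c[2])[:2];print("ctr",c.mean(0),"yaw",np.arctan2(x[1],x[0]),np.arctan2(y[1],y[0])-np.pi/2)
g,e=tri(T(204,80),S(178,306));print("grip",g,e,atz("top",T(204,80),.165),atz("scene",S(178,306),.165))
p,e=tri(T(258,397),S(475,190));print("clip",p,e)
print("pipe ends top",atz("top",T(158,422),.045),atz("top",T(357,382),.045))
# spare
print("spare grip",atz("top",(244,124.5),.165))
from scipy.spatial.transform import Rotation as R
from rig import sensors
q=sensors.read_state()["orientation"];print(R.from_quat(q,scalar_first=True).as_matrix())
E
```

```text
[[0.6327387966619997, -0.08018344955257757], [0.6607262954912513, -0.18701713379139812], [0.4992492941760968, -0.23316512938649978], [0.46934844466502706, -0.12881448914921434]]
size [np.float64(0.1104388345590326), np.float64(0.16794183353524494), np.float64(0.10855006641828928), np.float64(0.17047400135488192)]
ctr [ 0.5655 -0.1573  0.018 ] yaw 0.2838680278227408 0.26754129738012833
[[0.6610767952259184, -0.18503421222883798], [0.6315314864492755, -0.07904495820440466], [0.47020028027364613, -0.12412473167432192], [0.5005892759741799, -0.22960873575749297]]
size [np.float64(0.11003021057583699), np.float64(0.16751102668834217), np.float64(0.10977415987884173), np.float64(0.166562696854319)]
ctr [ 0.5658 -0.1545  0.018 ] yaw 0.27169732486927856 -2.8654217405481837
grip [ 0.6687 -0.1273  0.1662] 4.081209156549133e-05 [ 0.6692 -0.1273  0.165 ] [ 0.6685 -0.1281  0.165 ]
clip [ 0.5382 -0.1643  0.0557] 0.0012693103103145473
pipe ends top [ 0.5261 -0.1135  0.045 ] [ 0.5517 -0.2173  0.045 ]
spare grip [0.669 0.167 0.165]
[[-0.9695  0.2453 -0.0007]
 [ 0.2453  0.9695 -0.0015]
 [ 0.0003 -0.0017 -1.    ]]
```

```bash
python3 -m pendant '{"xyz":[[-0.03,-0.023,0],[-0.07,-0.055,0],[-0.11,-0.086,0],[-0.155,-0.121,0],[-0.2,-0.157,0],[-0.245,-0.192,0],[-0.29,-0.227,0],[-0.335,-0.262,0],[-0.38,-0.298,0],[-0.425,-0.333,0],[-0.47,-0.368,0],[-0.51,-0.4,0]],"spin":[-0.04,-0.08,-0.13,-0.18,-0.22,-0.26,-0.31,-0.35,-0.4,-0.44,-0.48,-0.523]}' 1
cat > st.py <<'E'
from rig import sensors
import numpy as np,sys
from scipy.spatial.transform import Rotation as R
np.set_printoptions(precision=4,suppress=True)
s=sensors.read_state();M=R.from_quat(s["orientation"],scalar_first=True).as_matrix()
print(M,s["tool_pos"],"j6",s["joints"])
print("shift",M.T@(np.array(eval(sys.argv[1]))-s["tool_pos"]),"yang",np.arctan2(M[1,1],M[0,1]))
E
python3 st.py '[0.669,-0.1275,0.303]'
```

```text
time_s: 1.6
tool_pos: [0.5381, 0.0427, 0.3034]
orientation: [-0.0, -0.137, 0.991, 0.0]
force: [0.4, 0.2, -0.4]
opening: 0.0856
grip_force: 0.0
[[-0.9622 -0.2724 -0.0006]
 [-0.2724  0.9622  0.0002]
 [ 0.0005  0.0004 -1.    ]] [0.5381 0.0427 0.3034] j6 [-0.1448  0.0681  1.6961  0.0001  1.378  -1.9915]
shift [-0.0795 -0.1994  0.0003] yang 1.8466498721555216
```

```bash
python3 -m pendant '{"xyz":[[-0.015,-0.04,0],[-0.035,-0.085,0],[-0.055,-0.135,0],[-0.07,-0.18,0],[-0.08,-0.199,0],[-0.08,-0.199,0],[-0.08,-0.199,0]],"spin":[0,0,0,0,0,0,0]}' 1
python3 st.py '[0.669,-0.1275,0.219]'
python3 - <<'E'
from rig import eyes
import cv2
a=eyes.grab_frame("top")[75:225,270:430,::-1];b=eyes.grab_frame("scene")[150:300,170:330,::-1]
cv2.imwrite("pics/c2.png",cv2.resize(cv2.hconcat([a,b]),(800,375),interpolation=cv2.INTER_CUBIC))
E
```

```text
time_s: 2.48
tool_pos: [0.6679, -0.1244, 0.3034]
orientation: [-0.001, -0.137, 0.991, 0.0]
force: [-0.9, -0.6, 0.4]
opening: 0.0854
grip_force: 0.0
[[-0.9622 -0.2723 -0.0012]
 [-0.2723  0.9622  0.0007]
 [ 0.001   0.001  -1.    ]] [ 0.6679 -0.1244  0.3034] j6 [-0.3616  0.428   1.269   0.0002  1.4459 -2.2082]
shift [-0.0003 -0.0034  0.0844] yang 1.846552517838137
```

View pics/c2.png

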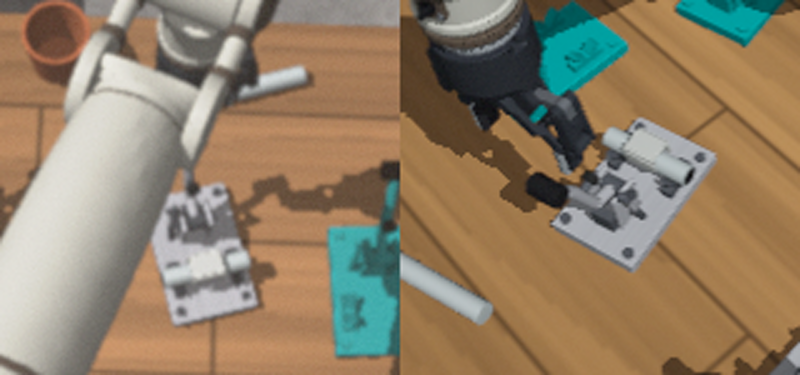

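The scene crop shows the open fingers above and behind the black grip, which is at crop (546,188). That fits the estimate, so I descend and pinch.

```bash
python3 -m pendant '{"xyz":[[0,-0.003,0.02],[0,-0.003,0.045],[0,-0.003,0.065],[0,-0.003,0.08],[0,-0.003,0.086],[0,-0.003,0.086]],"spin":[0,0,0,0,0,0]}' 1
python3 -m pendant '{"xyz":[[0,0,0],[0,0,0],[0,0,0],[0,0,0],[0,0,0],[0,0,0],[0,0,0],[0,0,0]],"spin":[0,0,0,0,0,0,0,0]}' 0.2 25
python3 st.py '[0.669,-0.1275,0.219]'
python3 - <<'E'
from rig import eyes
import cv2
b=eyes.grab_frame("scene")[150:270,170:330,::-1]
cv2.imwrite("pics/c3.png",cv2.resize(b,(800,600),interpolation=cv2.INTER_CUBIC))
E
```

```text
time_s: 3.32
tool_pos: [0.6693, -0.1281, 0.2178]
orientation: [-0.0, -0.137, 0.991, 0.0]
force: [0.4, -0.2, 0.2]
opening: 0.0853
grip_force: 0.0
time_s: 4.32
tool_pos: [0.6694, -0.1276, 0.2187]
orientation: [0.0, -0.137, 0.991, 0.0]
force: [-2.3, 3.6, 5.5]
opening: 0.0355
grip_force: 27.9
[[-0.9623 -0.2721  0.0003]
 [-0.2721  0.9623  0.0006]
 [-0.0005  0.0005 -1.    ]] [ 0.6694 -0.1276  0.2187] j6 [-0.3655  0.4963  1.3471  0.0007  1.2981 -2.2121]
shift [ 0.0003  0.0002 -0.0003] yang 1.8463474065330139
```

View pics/c3.png

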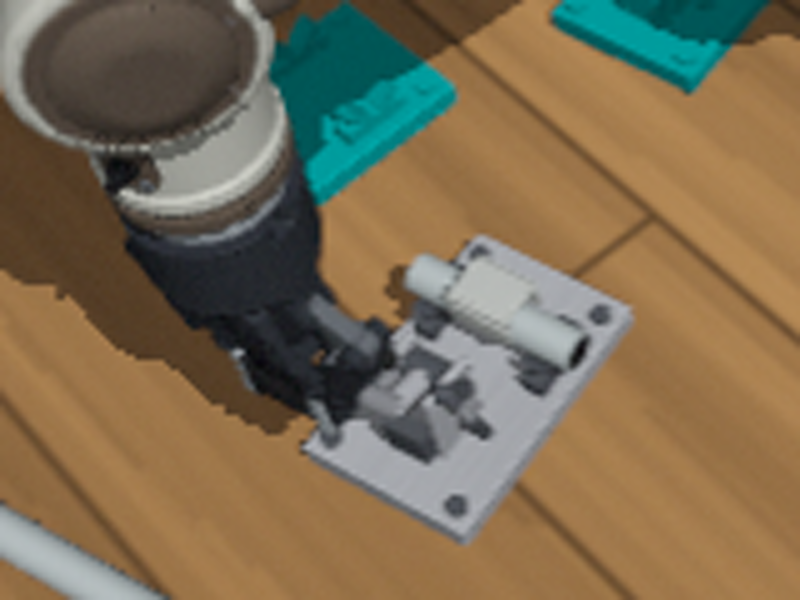

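```bash
python3 -m pendant '{"xyz":[[0.0105,0,-0.0075],[0.022,0,-0.014],[0.034,0,-0.019],[0.046,0,-0.023],[0.059,0,-0.0255],[0.072,0,-0.027],[0.085,0,-0.027],[0.098,0,-0.0255],[0.1105,0,-0.023],[0.123,0,-0.019],[0.123,0,-0.019]],"spin":[0,0,0,0,0,0,0,0,0,0,0]}' 0.2 25
python3 st.py '[0,0,0]'
```

```text
time_s: 5.75
tool_pos: [0.5494, -0.162, 0.2369]
orientation: [-0.001, -0.137, 0.991, 0.0]
force: [-3.7, 4.4, 3.0]
opening: 0.0361
grip_force: 26.9
[[-0.9625 -0.2713 -0.0022]
 [-0.2713  0.9625 -0.0002]
 [ 0.0022  0.0004 -1.    ]] [ 0.5494 -0.162   0.2369] j6 [-0.4971  0.2128  1.6712 -0.0013  1.2595 -2.3422]
shift [0.4843 0.3049 0.2381] yang 1.845530512267402
```

```bash
python3 -m pendant '{"xyz":[[0.012,0,0.005],[0.0235,0,0.011],[0.034,0,0.018],[0.044,0,0.0265],[0.053,0,0.036],[0.0615,0,0.046],[0.0685,0,0.057],[0.0745,0,0.0685],[0.079,0,0.0805],[0.081,0,0.087],[0.0825,0,0.093],[0.0825,0,0.095]],"spin":[0,0,0,0,0,0,0,0,0,0,0,0]}' 0.2 25
python3 -m pendant '{"xyz":[[0,0,0],[0,0,0],[0,0,0]],"spin":[0,0,0]}'
python3 st.py '[0,0,0]'
python3 - <<'E'
from rig import eyes
import cv2
b=eyes.grab_frame("scene")[150:270,190:350,::-1]
cv2.imwrite("pics/c4.png",cv2.resize(b,(800,600),interpolation=cv2.INTER_CUBIC))
E
```

```text
time_s: 7.25
tool_pos: [0.4709, -0.1844, 0.1418]
orientation: [-0.001, -0.137, 0.991, -0.0]
force: [-12.2, 0.6, 13.6]
opening: 0.0355
grip_force: 36.1
time_s: 7.62
tool_pos: [0.4709, -0.1844, 0.1419]
orientation: [-0.001, -0.137, 0.991, -0.0]
force: [-8.0, -0.7, 5.9]
opening: 0.0355
grip_force: 35.4
[[-0.9623 -0.2721 -0.0019]
 [-0.2721  0.9623 -0.0007]
 [ 0.002  -0.0002 -1.    ]] [ 0.4709 -0.1844  0.1419] j6 [-0.6119  0.176   1.9235 -0.0019  1.0432 -2.4573]
shift [0.4027 0.3056 0.1427] yang 1.8463847271768465
```

View pics/c4.png

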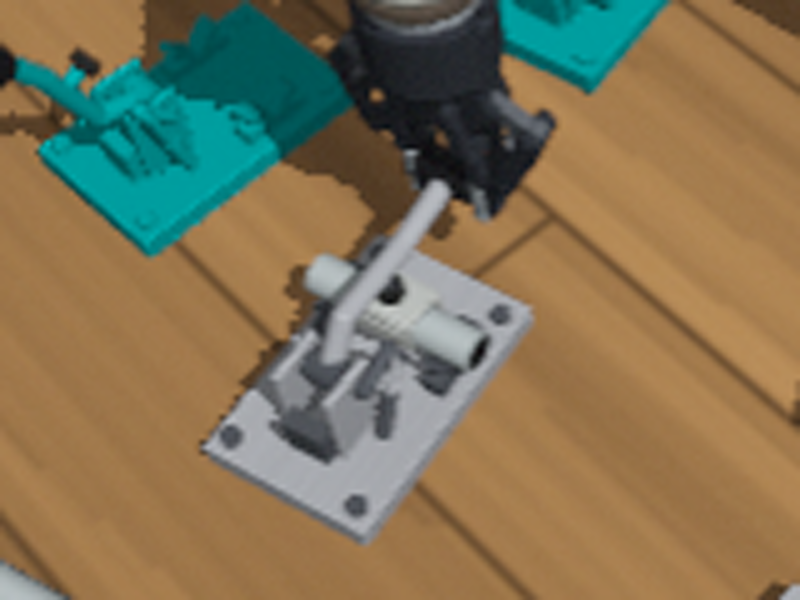

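The lever is over and its foot sits on the clip, at crop (388,288). One more light press makes sure.

```bash
python3 -m pendant '{"xyz":[[0,0,0.002],[0,0,0.004],[0,0,0.004],[0,0,0.004]],"spin":[0,0,0,0]}' 0.2 25
python3 st.py '[0,0,0]' | tail -2
```

```text
time_s: 8.18
tool_pos: [0.4709, -0.1845, 0.1404]
orientation: [-0.002, -0.138, 0.99, -0.0]
force: [-18.8, 4.6, 28.5]
opening: 0.0355
grip_force: 38.0
 [ 0.0033  0.0002 -1.    ]] [ 0.4709 -0.1845  0.1404] j6 [-0.6116  0.1795  1.9231 -0.0028  1.0413 -2.4572]
shift [0.4023 0.3059 0.1418] yang 1.8469679530859617
```

```bash
python3 -m pendant '{"xyz":[[-0.0015,0,-0.0125],[-0.0035,0,-0.0185],[-0.008,0,-0.0305],[-0.014,0,-0.042],[-0.021,0,-0.053],[-0.029,0,-0.063],[-0.0385,0,-0.0725],[-0.048,0,-0.081],[-0.059,0,-0.088],[-0.0705,0,-0.0945],[-0.0825,0,-0.099],[-0.095,0,-0.103]],"spin":[0,0,0,0,0,0,0,0,0,0,0,0]}' 0.2 25
python3 -m pendant '{"xyz":[[-0.0125,0,-0.0025],[-0.0255,0,-0.004],[-0.0385,0,-0.004],[-0.0515,0,-0.0025],[-0.0645,0,0],[-0.0765,0,0.004],[-0.0885,0,0.009],[-0.1,0,0.0155],[-0.1105,0,0.022],[-0.1105,0,0.022],[-0.1105,0,0.022]],"spin":[0,0,0,0,0,0,0,0,0,0,0]}' 0.2 25
python3 st.py '[0.669,-0.1275,0.219]'
```

```text
time_s: 9.68
tool_pos: [0.5637, -0.1578, 0.2416]
orientation: [0.0, -0.137, 0.991, 0.0]
force: [-3.6, -2.2, -4.0]
opening: 0.0358
grip_force: 27.1
time_s: 11.05
tool_pos: [0.6703, -0.1274, 0.2182]
orientation: [0.001, -0.137, 0.991, 0.0]
force: [3.8, 5.8, -0.3]
opening: 0.0358
grip_force: 28.9
[[-0.9623 -0.2719  0.002 ]
 [-0.2719  0.9623  0.0012]
 [-0.0023  0.0006 -1.    ]] [ 0.6703 -0.1274  0.2182] j6 [-0.3651  0.498   1.3457  0.0019  1.2964 -2.2117]
shift [ 0.0013  0.0002 -0.0008] yang 1.846118450938996
```

Back at the stop, so I open the fingers, rise, and look.

```bash
python3 -m pendant '{"xyz":[[0,0,0],[0,0,0],[0,0,0],[0,0,0],[0,0,0],[0,0,0],[0,0,-0.02],[0,0,-0.06],[0,0,-0.11],[0,0,-0.13],[0,0,-0.13]],"spin":[0,0,0,0,0,0,0,0,0,0,0]}' 1
python3 - <<'E'
from rig import eyes
import cv2
b=eyes.grab_frame("scene")[165:285,190:350,::-1]
cv2.imwrite("pics/c5.png",cv2.resize(b,(800,600),interpolation=cv2.INTER_CUBIC))
E
```

```text
time_s: 12.42
tool_pos: [0.6699, -0.1283, 0.3515]
orientation: [0.002, -0.137, 0.991, -0.001]
force: [-0.2, 0.9, -1.0]
opening: 0.0852
grip_force: 0.0
```

View pics/c5.png

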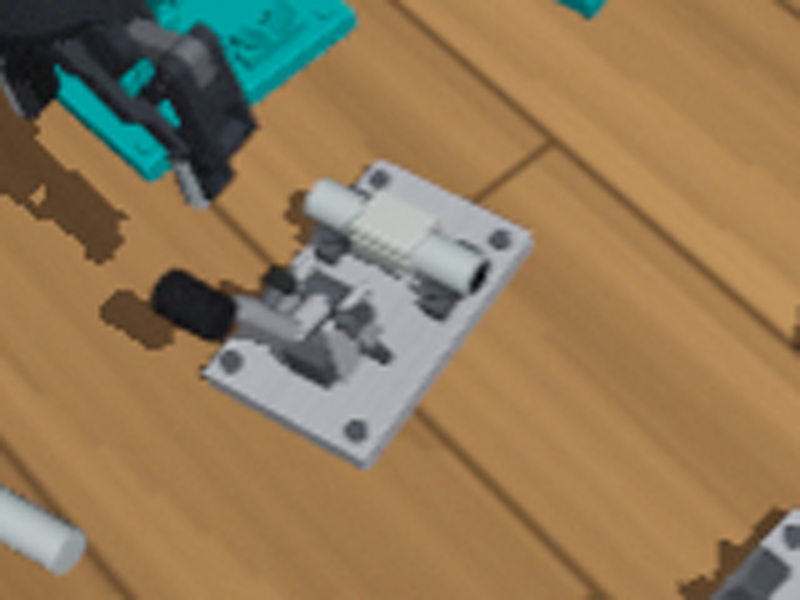

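The lever is open with its grip at crop (195,303). The pipe is in its saddle, the clip at (395,225) sits lower on it, and the gripper is clear.

```bash
python3 -c "
from rig import order
print(order.finish_job())"
```

```text
the job is handed in; nothing more can be done
None
```

The loaded clamp's lever was swung over and pressed to its stop, then swung back open and released. In the last picture the clip sits low on the pipe and the pipe lies in its saddle. I never went near the empty clamp, and the job is handed in at about 12.5 s (no verdict was returned).

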